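Put away left and right stage arms and shut the drawer

TASK

Put the three microscope stage arms lying on the bench away in the open drawer: left-hand arms in the tray that already holds a left-hand arm, right-hand in the tray that holds a right-hand one, each laid (not dropped) flat on the tray's floor with its thumb screw up, none on top of another. Then push the drawer gently and fully shut. Do not knock or push aside the other things on the bench.

Things in the scene. Friction and masses are not known exactly. Their poses are not given: they have to be found in the camera images.
- left_a: Left-hand microscope stage arm, aluminium, an L in plan, 120 x 48 mm. A bar 120 x 20 x 6 thick lies along x with its centre line at y = -14; at the +x end a jaw 22 long sticks out to y = +24; a lip 5 thick stands along the +x edge, 16 high. Origin: centre of the 120 x 48 rectangle, on the underside; z up when the screw is up, as it starts. About 130 g. On the bench, any yaw.
- left_a_screw (a point): Thumb screw of left_a: knurled steel cylinder, 18 mm diameter, upright, from 6 to 34 mm above the arm's underside, at x = 6, y = -14 of the arm, near its centre of mass. Site on its axis at mid height, 20 above the underside. Grip it from above with the fingers across the bar.
- left_b: A second left-hand arm, the same as left_a, on the bench at any yaw.
- left_b_screw (a point): Thumb screw of left_b: knurled steel cylinder, 18 mm diameter, upright, from 6 to 34 mm above the arm's underside, at x = 6, y = -14 of the arm, near its centre of mass. Site on its axis at mid height, 20 above the underside. Grip it from above with the fingers across the bar.
- right_a: Right-hand stage arm, mirror image of left_a, aluminium, an L in plan, 120 x 48 mm. A bar 120 x 20 x 6 thick lies along x with its centre line at y = +14; at the +x end a jaw 22 long sticks out to y = -24; a lip 5 thick stands along the +x edge, 16 high. Origin: centre of the 120 x 48 rectangle, on the underside; z up when the screw is up, as it starts. About 130 g. On the bench, any yaw.
- right_a_screw (a point): Thumb screw of right_a: knurled steel cylinder, 18 mm diameter, upright, from 6 to 34 mm above the arm's underside, at x = 6, y = +14 of the arm, near its centre of mass. Site on its axis at mid height, 20 above the underside. Grip it from above with the fingers across the bar.
- left_stored: A left-hand arm, the same as left_a, already in one of the two trays: it shows which tray is for left-hand arms. It lies at the drawer's outer side wall (its centre 50 to 69 mm outward from the tray's centre), bar along the drawer, jaw to the back; the rest of that tray is free.
- right_stored: A right-hand arm, the same as right_a, already in the other tray, lying in the same way at the other side wall.
- tray_1 (a point): Centre of the inner floor of the dark grey open tray at the drawer's left (+y) side, 72.5 mm above the bench. Inside 160 mm along x by 190 along y; walls 2.5 thick, 12 above this floor. Fixed in the drawer. x points into the cabinet, the way the drawer shuts; y left; z up. The drawer's front panel stands against its near wall, 47 above this floor. Wholly out of the cabinet at the start.
- tray_2 (a point): The same for the tray at the drawer's right (-y) side; the two centres are 197 mm apart.
- drawer_front (a point): Middle of the outer face of the upper drawer's white front panel, 90 mm above the bench; the panel is 416 wide, from 64 to 119 above the bench. An aluminium pull lip, 140 wide, sticks out 11 mm further at the middle, 109 to 113 above the bench. Axes as for the trays: pushing along +x shuts the drawer.
- drawer (a joint): How far the upper drawer is open, m: 0 is fully shut against its stop; 0.17 to 0.19 at the start, 0.205 at most. It slides with about 2 N of friction plus 8 N per m/s, stays where it is left, has no catch.
- cabinet: Low grey steel two-drawer cabinet, 260 deep x 420 wide x 126 high, fixed to the bench. Origin on the bench at the middle of its front opening; x points into its depth. The lower drawer is a fixed, shut front. A closed slide box 35 high stands on top, 150 mm behind the front edge.
- dish: Bystander: closed clear petri dish with pink medium, 90 mm diameter, 15 high. Origin: centre of its underside unless said otherwise. Leave it where it is.
- tally_counter: Bystander: steel hand tally counter, about 55 mm across, 33 high. Origin: centre of its underside unless said otherwise. Leave it where it is.
- tip_box: Bystander: pipette-tip box, clear with a pink deck of pale tips, 85 x 120 x 58 high. Origin: centre of its underside unless said otherwise. Leave it where it is.
- tube_rack: Bystander: blue tube rack with a few capped tubes, 100 x 160 x 55 high. Origin: centre of its underside unless said otherwise. Leave it where it is.
- waste_cup: Bystander: open yellow waste cup, 130 mm mouth, 120 high. Origin: centre of its underside unless said otherwise. Leave it where it is.
- pipette: Bystander: grey and white pipette lying flat, 250 mm long, about 22 high, origin near the middle of its length. Origin: centre of its underside unless said otherwise. Leave it where it is.
Mind the look-alikes: they are no part of the job. Leave any turquoise look-alike of the right_a alone. What is shaped like the left_b but blue is not meant.

How it is judged:
At the end, for the whole second after the job is handed in: All left-hand arms lie in one tray and all right-hand arms in the other, each flat on the tray's floor (within 0.05 rad and 4 mm), thumb screw up and at rest, and the drawer is shut to within 5 mm ((((x of left_stored in the frame of tray_1 between -0.08 and 0.08 m and y of left_stored in the frame of tray_1 between -0.095 and 0.095 m and z of left_stored in the frame of tray_1 between -0.004 and 0.004 m) and (x of left_a in the frame of tray_1 between -0.08 and 0.08 m and y of left_a in the frame of tray_1 between -0.095 and 0.095 m and z of left_a in the frame of tray_1 between -0.004 and 0.004 m) and (x of left_b in the frame of tray_1 between -0.08 and 0.08 m and y of left_b in the frame of tray_1 between -0.095 and 0.095 m and z of left_b in the frame of tray_1 between -0.004 and 0.004 m) and (x of right_stored in the frame of tray_2 between -0.08 and 0.08 m and y of right_stored in the frame of tray_2 between -0.095 and 0.095 m and z of right_stored in the frame of tray_2 between -0.004 and 0.004 m) and (x of right_a in the frame of tray_2 between -0.08 and 0.08 m and y of right_a in the frame of tray_2 between -0.095 and 0.095 m and z of right_a in the frame of tray_2 between -0.004 and 0.004 m)) or ((x of left_stored in the frame of tray_2 between -0.08 and 0.08 m and y of left_stored in the frame of tray_2 between -0.095 and 0.095 m and z of left_stored in the frame of tray_2 between -0.004 and 0.004 m) and (x of left_a in the frame of tray_2 between -0.08 and 0.08 m and y of left_a in the frame of tray_2 between -0.095 and 0.095 m and z of left_a in the frame of tray_2 between -0.004 and 0.004 m) and (x of left_b in the frame of tray_2 between -0.08 and 0.08 m and y of left_b in the frame of tray_2 between -0.095 and 0.095 m and z of left_b in the frame of tray_2 between -0.004 and 0.004 m) and (x of right_stored in the frame of tray_1 between -0.08 and 0.08 m and y of right_stored in the frame of tray_1 between -0.095 and 0.095 m and z of right_stored in the frame of tray_1 between -0.004 and 0.004 m) and (x of right_a in the frame of tray_1 between -0.08 and 0.08 m and y of right_a in the frame of tray_1 between -0.095 and 0.095 m and z of right_a in the frame of tray_1 between -0.004 and 0.004 m))) and angle between each of left_stored, left_a, left_b, right_stored, right_a's own z axis and vertical below 0.05 rad and linear speed of each of left_stored, left_a, left_b, right_stored, right_a below 0.02 m/s and value of joint drawer below 0.005 m); the robot touches nothing.
It fails at once if an arm is dropped (falls free faster than 0.7 m/s, about 25 mm of fall) ((linear speed of left_stored above 0.7 m/s and contact force between the fingers and left_stored below 0.2 N) or (linear speed of left_a above 0.7 m/s and contact force between the fingers and left_a below 0.2 N) or (linear speed of left_b above 0.7 m/s and contact force between the fingers and left_b below 0.2 N) or (linear speed of right_stored above 0.7 m/s and contact force between the fingers and right_stored below 0.2 N) or (linear speed of right_a above 0.7 m/s and contact force between the fingers and right_a below 0.2 N)).
It fails at once if the drawer is slammed (shuts faster than 0.4 m/s) (velocity of joint drawer below -0.4 m/s).
It fails at once if another thing on the bench is pushed or knocked more than 30 mm (distance of any of dish, tally_counter, tip_box, tube_rack, waste_cup, pipette from where it was at the start of the episode above 0.03 m).
It also fails if it takes over 72 s, if anything falls off the work surface, if the arm or the gripper's body presses on something with over 40 N, if the wrist force passes 120 N, or if a joint passes its speed limit or range.

ROBOT

A 6-joint arm with a two-finger parallel gripper is mounted at the origin on the work surface. World frame = base frame: x ahead of the robot, y to its left, z up, the work surface at z = 0. Lengths are in m, angles in rad, forces in N, time in s.
With the tool pointing down it reaches from about 0.325 to 0.9 m from the base axis. Payload 6.1 kg.
Tool frame: the origin (TCP) lies at the very end of the fingers, on their centre line; the grasp point (between the pads) lies 19 mm behind it (ctrl.hold_point_z is the z of the grasp point in the tool frame, in m); z points along the fingers, y is the line along which they close (so a half turn about z gives the same grasp; the last joint's range is limited). The gripper opens to 87 mm and grips with 3 to 60 N. Pads are 19 mm wide; open, the fingers measure 117 mm over their backs; the gripper's body (75 mm by 190 mm) begins 51 mm behind the grasp point.
Start: joints at [1.048, 0.22, 1.526, -0, 1.395, -0.126], TCP at [0.242, 0.576, 0.223] pointing down, gripper open.
Joint ranges: [-2.98, 2.98], [-0.91, 2.08], [0.09, 2.57], [-1.24, 4.39], [0.2, 2.65], [-2.68, 2.68]. Speed limits (rad/s): [2.57, 2.57, 3.01, 3.14, 3.14, 3.14].

INTERFACE

Orientations are given as a 3x3 rotation matrix whose columns are the frame's x, y, z axes.
In Python, from workcell import ctrl gives the robot as it stands.
- The arm moves only by the tool jog_arm, never from a script. Its argument "series" is a list that holds one entry, the list of rows, each a list of 7 numbers: the turn, a rotation vector about the tool's x, y, z in rad, then the shift along the tool's x, y, z in m, then the opening, from -1 (shut) to 1 (fully open). In form: [[[wx, wy, wz, x, y, z, hand], ...]]. A call has 1 to 20 rows; each row shifts and turns the commanded pose from where the row before left it, along the tool's axes as they then stand; what a row does not reach is not made up. A row lasts 1/12 s, in which the tool goes at most 41.7 mm and 7.16 degrees, less where a joint would pass 70% of its speed; a pose out of reach is approached as far as the arm can. A call with a gripper value outside its range is refused whole. The fingers move at their own pace and stop on an object; "grip_force" is the grip in N (left out, the last holds). Time passes only in rows, so rows that do not move let the fingers close. It gives the time, the measured TCP pose, the force, the opening and the grip force at its end, in the units of the state.
- ctrl.get_state(): the state, without advancing time (a new reading comes with each control period).
- ctrl.camera(name): name is "scene" or "top" or "wrist"; returns a dict with "color" (480x640x3 uint8, red, green, blue), "depth" (480x640 float32, m along the optical axis (not along the pixel's ray), 0 where there is no reading), "vfov" (degrees; the focal length in pixels is half the picture's height over the tangent of half this angle, whatever the lens; pixels are square), "cx", "cy" (the principal point, pixels), "position" and "orientation" of the camera in the world. Camera axes: x right, y down, z forward; pixel columns grow to the right and rows downward; lengths in m; the calibration is good to about 2 mm. A picture is of the moment at which its call begins.
- ctrl.close_job(): hands the job in; it is judged then, once.
The state is a dict: "t": time; "q": joint angles; "dq": joint speeds; "effort": joint torques, N m; "tcp_pos": TCP position; "orientation": TCP orientation; "ft_force": force on the tool from outside, world axes, zero at the start; "ft_torque": the same for the moment, N m; "grip_width": opening from 0.0 (shut) to 1.0 (fully open); "gripper_force": force on a finger pad.
Only numpy, scipy, OpenCV 4.12 (cv2) and the standard library are available. Lean on these libraries where they do the work, as an engineer would, in place of code of your own. Each camera call takes 0.05 s, during which the arm holds its last target. There are 200 camera calls.

## Working session

There is one attempt and no reset: what is moved stays moved. The work goes in short steps, Python scripts to look and compute and a tool call to move; the robot and the scene stay as the last step left them, time stands still between calls to the robot, and variables do not carry over. Pictures are saved under pics/ and viewed, at most 10 in all, crops included, and the job is handed in when it is done.

Besides the shell and the picture viewer there is one more tool, called after "Request:" as name(argument=value, ...) on one line, values as JSON. jog_arm: Moves the arm, as the interface text tells. Its arguments: {"type":"object","properties":{"series":{"type":"array"},"grip_force":{"type":"number"}},"required":["series"]}

```bash
mkdir -p pics; ls; cat > h.py <<'E'
import numpy as np, cv2
from workcell import ctrl
def cam(n):
    c=ctrl.camera(n); c['f']=240/np.tan(np.radians(c['vfov'])/2); c['R']=np.array(c['orientation']).reshape(3,3); c['p']=np.array(c['position']); return c
def save(c,fn): cv2.imwrite('pics/'+fn,c['color'][:,:,::-1])
def ray(c,u,v,z):
    d=c['R']@np.array([(u-c['cx'])/c['f'],(v-c['cy'])/c['f'],1]); return c['p']+d*(z-c['p'][2])/d[2]
def cloud(c):
    v,u=np.mgrid[0:480,0:640]; d=c['depth']
    P=np.stack([(u-c['cx'])/c['f']*d,(v-c['cy'])/c['f']*d,d],-1)
    return P@c['R'].T+c['p']
E
python3 - <<'E'
from h import *
np.set_printoptions(precision=3,suppress=True)
for n in('top','scene'):
    c=cam(n); save(c,n+'0.png'); print(n,c['p'],c['R'].tolist(),c['f'],c['cx'],c['cy'])
    np.savez(n+'0.npz',**{k:c[k] for k in('color','depth','f','cx','cy','R','p')})
s=ctrl.get_state(); print(s['t'],s['tcp_pos'],s['orientation'],s['ft_force'],s['grip_width'])
E
```

```text
pics
top [ 0.426 -0.055  1.347] [[-0.009094133002178357, -0.9979170882224405, 0.06386534098072481], [-0.9999430427424884, 0.008718616682181149, -0.006156053447079795], [0.005586413503563851, -0.06391768735486884, -0.9979395378615743]] 547.2373969655691 320.5164846832639 237.96780354676022
scene [0.961 0.579 1.085] [[-0.8271352228667116, 0.4339430411294752, -0.357128492490501], [0.5617817641239541, 0.6562368209025513, -0.5037404931008532], [0.01576618504944141, -0.6172897795582033, -0.7865778762856044]] 548.0586153196756 329.13070376216797 238.83209749811917
0.1 [0.241 0.576 0.222] [[-0.922  0.387 -0.001]
 [ 0.387  0.922 -0.001]
 [ 0.    -0.002 -1.   ]] [ 0.807 -0.178  0.194] 0.997802867445048
```

View pics/top0.png

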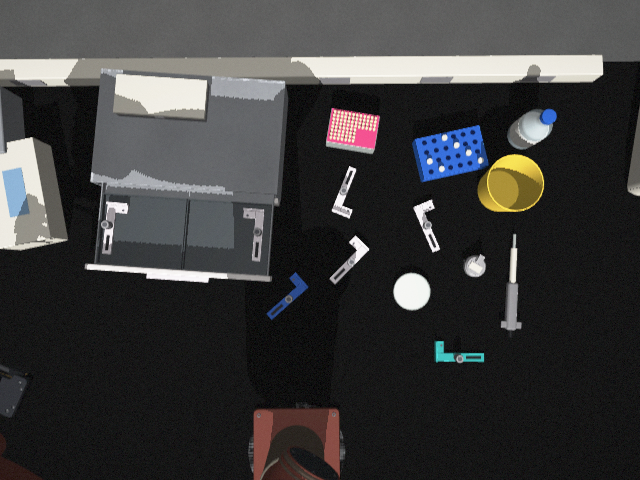

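View pics/scene0.png

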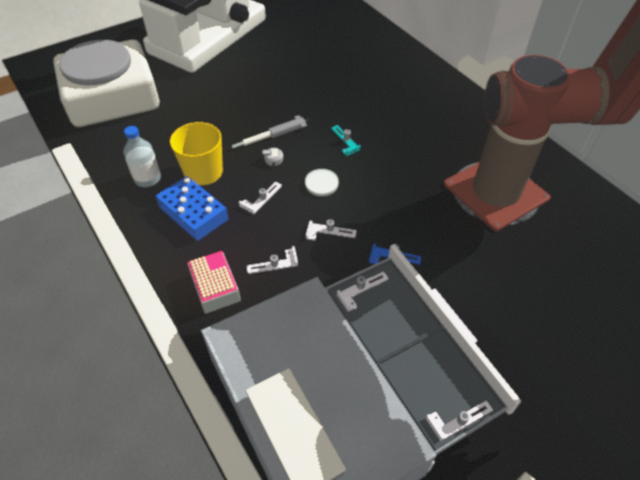

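Top view: the drawer is at upper left, with its trays around (145,235) and (215,235). Three white arms lie near (345,192), (350,260) and (427,225). The look-alikes are blue at (288,297) and turquoise at (460,353). The scene view agrees. Next I measure the arms.

```bash
cat > m.py <<'E'
from h import *
np.set_printoptions(precision=4,suppress=True)
def load(n): return dict(np.load(n+'0.npz'))
c=load('top'); P=cloud(c); im=c['color'].astype(int)
mx=im.max(2); mn=im.min(2); white=(mx>90)&(mx-mn<45)
def comp(u0,u1,v0,v1,zlo):
    m=np.zeros((480,640),np.uint8); m[v0:v1,u0:u1]=white[v0:v1,u0:u1]
    m=cv2.morphologyEx(m,cv2.MORPH_CLOSE,np.ones((3,3),np.uint8))
    n,l,s,ct=cv2.connectedComponentsWithStats(m); k=1+s[1:,4].argmax(); return (l==k).astype(np.uint8)
B={'A':(325,362,160,225,0.),'B':(325,375,230,290,0.),'C':(408,445,195,256,0.),'S1':(98,132,196,260,.0725),'S2':(240,266,204,264,.0725)}
for k,b in B.items():
    m=comp(*b); cs,_=cv2.findContours(m,0,2); ct=max(cs,key=cv2.contourArea)
    v,u=np.nonzero(m); pts=np.array([ray(c,a,d,b[4]+.006)[:2] for a,d in zip(u,v)])
    r=cv2.minAreaRect((pts*1000).astype(np.float32)); print(k,len(u),'rect mm',r[0],r[1],r[2],'depth z pct',np.percentile(P[v,u,2],[5,50,95]))
    d=P[v,u]; hi=d[d[:,2]>b[4]+.026]; print('  screwtop',len(hi),np.median(hi,0) if len(hi) else '')
print('bench z',np.median(P[380:400,200:240,2]))
im=c['color'][:,:,::-1]
a=cv2.resize(im[155:295,320:450],None,fx=4,fy=4,interpolation=2); b=cv2.resize(im[180:290,80:285],None,fx=3.8,fy=3.8,interpolation=2)
cv2.imwrite('pics/cA.png',a); cv2.imwrite('pics/cB.png',b)
E
python3 m.py
```

```text
A 522 rect mm (625.5420532226562, -134.5153350830078) (48.49599075317383, 122.1466293334961) 67.72463989257812 depth z pct [0.0021 0.0081 0.0344]
  screwtop 49 [ 0.6259 -0.1188  0.0347]
B 539 rect mm (459.44354248046875, -122.5040512084961) (48.53404998779297, 119.67218017578125) 44.33113098144531 depth z pct [0.0013 0.0081 0.0354]
  screwtop 47 [ 0.4542 -0.1358  0.0358]
C 559 rect mm (540.3585205078125, -337.6702575683594) (123.26229095458984, 51.195926666259766) 22.061779022216797 depth z pct [0.0015 0.0078 0.0349]
  screwtop 53 [ 0.5412 -0.3201  0.0353]
S1 1252 rect mm (542.4505615234375, 414.843994140625) (135.53892517089844, 76.4839859008789) 0.7445993423461914 depth z pct [0.0703 0.0769 0.099 ]
  screwtop 64 [0.5415 0.4249 0.1079]
S2 551 rect mm (517.0632934570312, 93.65021514892578) (46.550045013427734, 123.59968566894531) 89.8636245727539 depth z pct [0.0748 0.0802 0.1062]
  screwtop 42 [0.5227 0.0813 0.1074]
bench z 0.0011159413857240175
```

View pics/cA.png

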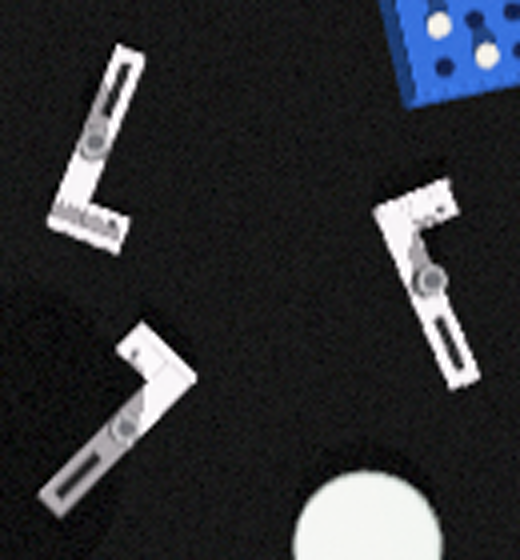

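View pics/cB.png

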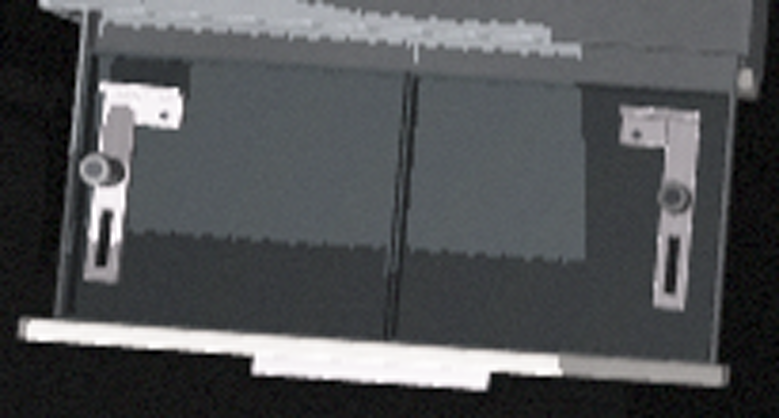

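Handedness, going along the bar towards the jaw:
- A at (95,140) in the crop: the jaw sticks left, so it is a left-hand arm.
- B at (125,425): jaw left, so left-hand.
- C at (430,280): jaw right, so right-hand.
- The image-left tray (tray_1) holds a right-hand arm and tray_2 holds a left-hand one.

Next, the drawer frame.

```bash
cat > d.py <<'E'
from h import *
np.set_printoptions(precision=4,suppress=True)
c=dict(np.load('top0.npz')); P=cloud(c)
m=np.zeros((480,640),bool); m[255:290,80:280]=True
m&=(P[...,2]>.115)&(P[...,2]<.125)
q=P[m]; r=cv2.minAreaRect((q[:,:2]*1000).astype(np.float32)); print('panel',len(q),r,np.median(q[:,2]))
yw=np.arctan(cv2.fitLine(q[:,:2].astype(np.float32),1,0,.01,.01).ravel()[0]/cv2.fitLine(q[:,:2].astype(np.float32),1,0,.01,.01).ravel()[1]); print('yaw deg',-np.degrees(yw))
y=-yw; X=np.array([np.cos(y),np.sin(y)]); Y=np.array([-X[1],X[0]])
a=q[:,:2]@X; b=q[:,:2]@Y; print('panel x range',np.percentile(a,[1,5,50,95,99]),'y range',b.min(),b.max())
# profile along drawer x through tray_2 and tray_1 ; along y
G=P.reshape(-1,3); gx=G[:,:2]@X; gy=G[:,:2]@Y; mid=(b.min()+b.max())/2
for off in(-98,-40,40,98):
    s=(abs(gy-mid-off/1000)<.006)&(gx>a.mean()-.03)&(gx<a.mean()+.26)
    bins=np.arange(a.mean()-.03,a.mean()+.26,.006); k=np.digitize(gx[s],bins)
    print(off,[(round(bins[i-1],3),round(float(np.median(G[s][k==i,2])),3)) for i in np.unique(k)])
s=(abs(gx-a.mean()-.03)<.008)&(abs(gy-mid)<.22); bins=np.arange(mid-.22,mid+.22,.005);k=np.digitize(gy[s],bins)
print('Y',mid,[(round(bins[i-1],3),round(float(np.median(G[s][k==i,2])),3)) for i in np.unique(k)])
# panel front bottom/lip
E
python3 d.py
```

```text
panel 1062 ((426.6519470214844, 258.9136657714844), (415.8975524902344, 22.904895782470703), 85.56716918945312) 0.11946391050528815
yaw deg -4.469256
panel x range [0.395  0.3992 0.41   0.416  0.4165] y range 0.08342907928691931 0.4993269951878244
-98 [(np.float64(0.38), 0.003), (np.float64(0.386), 0.001), (np.float64(0.392), 0.001), (np.float64(0.398), 0.002), (np.float64(0.404), 0.121), (np.float64(0.41), 0.12), (np.float64(0.416), 0.083), (np.float64(0.422), 0.075), (np.float64(0.428), 0.074), (np.float64(0.434), 0.073), (np.float64(0.44), 0.073), (np.float64(0.446), 0.074), (np.float64(0.452), 0.074), (np.float64(0.458), 0.072), (np.float64(0.464), 0.074), (np.float64(0.47), 0.074), (np.float64(0.476), 0.076), (np.float64(0.482), 0.074), (np.float64(0.488), 0.073), (np.float64(0.494), 0.074), (np.float64(0.5), 0.075), (np.float64(0.506), 0.073), (np.float64(0.512), 0.072), (np.float64(0.518), 0.074), (np.float64(0.524), 0.073), (np.float64(0.53), 0.074), (np.float64(0.536), 0.073), (np.float64(0.542), 0.075), (np.float64(0.548), 0.074), (np.float64(0.554), 0.074), (np.float64(0.5
[... 6247 characters left out ...]
 (np.float64(0.371), 0.073), (np.float64(0.376), 0.072), (np.float64(0.381), 0.074), (np.float64(0.386), 0.074), (np.float64(0.391), 0.073), (np.float64(0.396), 0.073), (np.float64(0.401), 0.073), (np.float64(0.406), 0.073), (np.float64(0.411), 0.073), (np.float64(0.416), 0.074), (np.float64(0.421), 0.076), (np.float64(0.426), 0.074), (np.float64(0.431), 0.073), (np.float64(0.436), 0.074), (np.float64(0.441), 0.073), (np.float64(0.446), 0.074), (np.float64(0.451), 0.073), (np.float64(0.456), 0.074), (np.float64(0.461), 0.075), (np.float64(0.466), 0.075), (np.float64(0.471), 0.075), (np.float64(0.476), 0.074), (np.float64(0.481), 0.077), (np.float64(0.486), 0.085), (np.float64(0.491), 0.084)]
```

```bash
cat > go.py <<'E'
import sys; from h import *
# usage: go.py x y z theta_deg -> shift in tool axes AS THEY STAND, and turn about tool z
np.set_printoptions(precision=4,suppress=True)
s=ctrl.get_state(); R=np.array(s['orientation']).reshape(3,3); p=np.array(s['tcp_pos'])
th=np.degrees(np.arctan2(R[1,1],R[0,1]))
for i in range(1,len(sys.argv),4):
    x,y,z,t=map(float,sys.argv[i:i+4]); d=R.T@(np.array([x,y,z])-p); print('shift',d,'wz',np.radians(th-t),'tilt',R[:,2][:2])
print(p,th,np.array(s['q']),s['grip_width'],s['ft_force'],s['t'])
E
python3 go.py .6259 -.1188 .15 66.5
```

```text
shift [-0.6233 -0.492   0.0723] wz 0.013317289174697775 tilt [-0.0009 -0.0015]
[0.2413 0.576  0.2216] 67.26302446426544 [ 1.0479  0.2211  1.5275  0.      1.3947 -0.1261] 0.997802867445048 [ 0.8072 -0.1777  0.1936] 0.1
```

Request:
jog_arm(series=[[[0,0,0,-0.0312,-0.0246,0,0.0],[0,0,0,-0.0312,-0.0246,0,0.0],[0,0,0,-0.0312,-0.0246,0,0.0],[0,0,0,-0.0312,-0.0246,0,0.0],[0,0,0,-0.0312,-0.0246,0,0.0],[0,0,0,-0.0312,-0.0246,0,0.0],[0,0,0,-0.0312,-0.0246,0,0.0],[0,0,0,-0.0312,-0.0246,0,0.0],[0,0,0,-0.0312,-0.0246,0,0.0],[0,0,0,-0.0312,-0.0246,0,0.0],[0,0,0,-0.0312,-0.0246,0,0.0],[0,0,0,-0.0312,-0.0246,0,0.0],[0,0,0,-0.0312,-0.0246,0,0.0],[0,0,0,-0.0312,-0.0246,0,0.0],[0,0,0,-0.0312,-0.0246,0,0.0],[0,0,0,-0.0312,-0.0246,0,0.0],[0,0,0,-0.0312,-0.0246,0,0.0],[0,0,0,-0.0312,-0.0246,0,0.0],[0,0,0,-0.0312,-0.0246,0,0.0],[0,0,0.013,-0.03,-0.0246,0,0.0]]], grip_force=35)

```text
t: 1.77
tcp_pos: [0.6262, -0.12, 0.2219]
orientation: [[-0.917, 0.399, -0.001], [0.399, 0.917, 0.0], [0.001, -0.0, -1.0]]
ft_force: [-0.0, 0.5, 1.0]
grip_width: 0.496
gripper_force: 0.0
```

```bash
cat > w.py <<'E'
import sys; from h import *
np.set_printoptions(precision=4,suppress=True)
c=cam('wrist'); save(c,sys.argv[1]); P=cloud(c); im=c['color'].astype(int)
zb=float(sys.argv[2]) if len(sys.argv)>2 else 0.
s=ctrl.get_state(); p=np.array(s['tcp_pos']); print('tcp',p,'cam',c['p'])
m=((P[...,2]>zb+.028)&(P[...,2]<zb+.040)&(c['depth']>0)).astype(np.uint8)
n,l,st,ct=cv2.connectedComponentsWithStats(m)
for i in range(1,n):
    if st[i,4]>40:
        q=P[l==i]; r=cv2.minEnclosingCircle((q[:,:2]*1000).astype(np.float32)); print('px',ct[i],'n',st[i,4],'mean',q.mean(0),'circle',r)
E
python3 w.py w1.png; python3 go.py .6259 -.1188 .06 66.5
```

```text
tcp [ 0.6282 -0.1267  0.2212] cam [ 0.5554 -0.0892  0.3838]
px [206.3933   8.0791] n 417 mean [ 0.4573 -0.1366  0.0334] circle ((454.9096984863281, -136.58180236816406), 9.735868453979492)
px [509.7952 188.829 ] n 1240 mean [0.6787 0.0298 0.0341] circle ((690.093994140625, 39.98808288574219), 96.1847915649414)
px [319.8425 205.231 ] n 381 mean [ 0.6266 -0.1191  0.0335] circle ((627.1766967773438, -119.43762969970703), 9.583094596862793)
px [ 59.5461 207.8364] n 434 mean [ 0.5418 -0.3198  0.0329] circle ((542.0831909179688, -321.2782287597656), 10.019747734069824)
px [410.0667 305.7833] n 60 mean [ 0.743  -0.0816  0.034 ] circle ((743.3770751953125, -81.93701171875), 4.885589599609375)
px [328.7017 323.2383] n 533 mean [ 0.7298 -0.1552  0.0341] circle ((730.474609375, -155.80862426757812), 39.44941329956055)
px [  3.8    382.3273] n 55 mean [ 0.6645 -0.4628  0.0329] circle ((664.8135986328125, -463.51507568359375), 9.56927490234375)
shift [0.0056 0.0068 0.1612] wz -0.005133934845715429 tilt [ 0.0007 -0.0039]
[ 0.6282 -0.1267  0.2212] 66.20584720104536 [-0.32    0.2575  1.4851 -0.0036  1.3971 -1.4749] 0.49685247880329286 [-2.4225 -3.2402  0.445 ] 1.8167
```

Request:
jog_arm(series=[[[0,0,0,-0.001,0,0.036,0.0],[0,0,0,0,0,0.036,0.0],[0,0,0,0,0,0.036,0.0],[0,0,0,0,0,0.03,0.0],[0,0,0,0,0,0.022,0.0],[0,0,0,0,0,0.012,0.0],[0,0,0,0,0,0.01,0.0],[0,0,0,0,0,0.01,0.0],[0,0,0,0,0,0.01,0.0],[0,0,0,0,0,0.0106,0.0],[0,0,0,0,0,0,0.0],[0,0,0,0,0,0,0.0],[0,0,0,0,0,0,0.0]]])

```text
t: 2.9
tcp_pos: [0.6273, -0.1186, 0.0106]
orientation: [[-0.917, 0.398, 0.001], [0.398, 0.917, -0.0], [-0.001, 0.0, -1.0]]
ft_force: [0.1, -1.3, -0.3]
grip_width: 0.499
gripper_force: 0.0
```

```bash
python3 go.py .6268 -.1192 .009 66.5
```

```text
shift [ 0.0002 -0.0008  0.0016] wz 0.00035923300617520605 tilt [ 0.001  -0.0003]
[ 0.6273 -0.1186  0.0106] 66.52058253511564 [-0.3103  0.4752  1.6294 -0.      1.0359 -1.4713] 0.49891061812860504 [ 0.1031 -1.344  -0.3243] 2.9
```

Request:
jog_arm(series=[[[0,0,0,0,0,0,-1],[0,0,0,0,0,0,-1],[0,0,0,0,0,0,-1],[0,0,0,0,0,0,-1],[0,0,0,0,0,0,-1],[0,0,0,0,0,0,-1],[0,0,0,0,0,0,-1],[0,0,0,0,0,0,-1],[0,0,0,0,0,-0.004,-1],[0,0,0,0,0,-0.008,-1],[0,0,0,0,0,-0.012,-1],[0,0,0,0,0,-0.02,-1],[0,0,0,0,0,-0.03,-1],[0,0,0,0,0,-0.03,-1],[0,0,0,0,0,-0.03,-1],[0,0,0,0,0,-0.02,-1],[0,0,0,0,0,-0.01,-1],[0,0,0,0,0,0,-1]]])

```text
t: 4.4
tcp_pos: [0.6287, -0.119, 0.1783]
orientation: [[-0.917, 0.398, 0.006], [0.398, 0.917, -0.002], [-0.007, 0.001, -1.0]]
ft_force: [0.8, 0.1, -1.0]
grip_width: 0.195
gripper_force: 35.0
```

```bash
python3 go.py .4946 .1590 .18 85.5
```

```text
shift [ 0.2338  0.2016 -0.0031] wz -0.3311902991512973 tilt [ 0.0064 -0.0021]
[ 0.6287 -0.119   0.1783] 66.5241936429555 [-0.3103  0.2825  1.5367 -0.      1.3157 -1.4713] 0.19493599044760623 [ 0.7505  0.071  -0.9738] 4.4
```

Request:
jog_arm(series=[[[0,0,0,0.0097,0.0084,0,-1],[0,0,0,0.0195,0.0168,0,-1],[0,0,0,0.0195,0.0168,0,-1],[0,0,0,0.0195,0.0168,0,-1],[0,0,0,0.0195,0.0168,0,-1],[0,0,0,0.0195,0.0168,0,-1],[0,0,0,0.0195,0.0168,0,-1],[0,0,0,0.0195,0.0168,0,-1],[0,0,0,0.0195,0.0168,0,-1],[0,0,0,0.0195,0.0168,0,-1],[0,0,0,0.0195,0.0168,0,-1],[0,0,0,0.0195,0.0168,0,-1],[0,0,0,0.0097,0.0084,0,-1],[0,0,-0.08,0,0,0,-1],[0,0,-0.09,0,0,0,-1],[0,0,-0.09,0,0,0,-1],[0,0,-0.07,0,0,0,-1],[0,0,0,0,0,0,-1],[0,0,0,0,0,0,-1]]])

```text
t: 5.98
tcp_pos: [0.4914, 0.1596, 0.1725]
orientation: [[-0.997, 0.082, -0.003], [0.082, 0.997, -0.0], [0.002, -0.001, -1.0]]
ft_force: [-0.5, -0.9, -2.1]
grip_width: 0.193
gripper_force: 35.0
```

```bash
python3 w.py w2.png .0725; python3 go.py .4946 .1590 .0825 85.5
```

```text
tcp [0.4917 0.1596 0.1728] cam [0.4147 0.1654 0.3346]
px [414.4419 100.4651] n 43 mean [0.4143 0.213  0.1121] circle ((414.1634216308594, 212.55026245117188), 4.064383506774902)
px [504.9535 105.3256] n 43 mean [0.4203 0.2577 0.1121] circle ((419.90460205078125, 257.04595947265625), 3.6282174587249756)
px [552.254   97.6667] n 63 mean [0.4186 0.281  0.1119] circle ((417.7877197265625, 280.95489501953125), 6.581933975219727)
px [399.    107.878] n 41 mean [0.4172 0.2053 0.1121] circle ((417.98046875, 205.01651000976562), 4.088542461395264)
px [479.2791 108.7209] n 43 mean [0.4209 0.2451 0.1121] circle ((421.23724365234375, 244.76116943359375), 3.893972873687744)
px [391.2619 115.5   ] n 42 mean [0.4205 0.2013 0.1119] circle ((421.06707763671875, 201.51722717285156), 2.9771347045898438)
px [250.5 120. ] n 118 mean [0.417  0.1298 0.1062] circle ((416.92242431640625, 129.37313842773438), 30.839195251464844)
px [194.284  299.3704] n 81 mean [0.5156 0.0835 0.103 ] circle ((516.7080078125, 83.09308624267578), 6.020572185516357)
shift [-0.0031 -0.0003  0.0903] wz -0.003577935600757492 tilt [-0.002  -0.0004]
[0.4917 0.1596 0.1728] 85.29499939070699 [ 0.1612  0.0047  1.8569 -0.      1.282  -1.3275] 0.20133847151732012 [-0.5969  0.8568 -1.1971] 6.0333
```

View pics/w2.png

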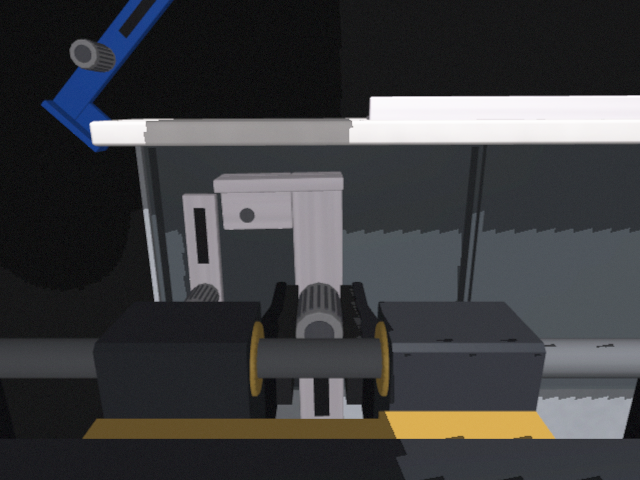

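Request:
jog_arm(series=[[[0,0,0,-0.003,0,0.01,-1],[0,0,0,-0.003,0,0.02,-1],[0,0,0,0,0,0.02,-1],[0,0,0,0,0,0.015,-1],[0,0,0,0,0,0.01,-1],[0,0,0,0,0,0.006,-1],[0,0,0,0,0,0.003,-1],[0,0,0,0,0,0.002,-1],[0,0,0,0,0,0,-1],[0,0,0,0,0,0,-1]]])

```text
t: 6.87
tcp_pos: [0.4992, 0.1593, 0.0888]
orientation: [[-0.997, 0.08, 0.001], [0.08, 0.997, 0.0], [-0.001, 0.0, -1.0]]
ft_force: [-0.3, 0.6, -1.3]
grip_width: 0.197
gripper_force: 35.0
```

```bash
python3 go.py .4946 .1590 .0831 85.5
```

```text
shift [ 0.0046 -0.0007  0.0057] wz -0.0013870036311167521 tilt [0.0015 0.0002]
[0.4992 0.1593 0.0888] 85.42053054576769 [ 0.1583  0.1192  1.9078 -0.      1.113  -1.3325] 0.19687840106966004 [-0.3388  0.6086 -1.2609] 6.8667
```

Request:
jog_arm(series=[[[0,0,0,0,0,0.002,-1],[0,0,0,0,0,0.001,-1],[0,0,0,0,0,0.001,-1],[0,0,0,0,0,0.001,-1],[0,0,0,0,0,0.0005,-1],[0,0,0,0,0,0,-1],[0,0,0,0,0,0,-1]]])

```text
t: 7.45
tcp_pos: [0.4985, 0.1592, 0.0827]
orientation: [[-0.997, 0.08, 0.0], [0.08, 0.997, -0.0], [-0.0, -0.0, -1.0]]
ft_force: [-1.1, -0.8, 1.5]
grip_width: 0.197
gripper_force: 35.0
```

Request:
jog_arm(series=[[[0,0,0,0,0,0,-0.2],[0,0,0,0,0,0,-0.2],[0,0,0,0,0,0,-0.2],[0,0,0,0,0,0,-0.2],[0,0,0,0,0,-0.01,-0.2],[0,0,0,0,0,-0.02,-0.2],[0,0,0,0,0,-0.03,-0.2],[0,0,0,0,0,-0.04,-0.2],[0,0,0,0,0,-0.03,-0.2],[0,0,0,0,0,-0.005,-0.1],[0,0,0,0,0,0,0]]])

```text
t: 8.37
tcp_pos: [0.5006, 0.1595, 0.2216]
orientation: [[-0.997, 0.08, 0.007], [0.08, 0.997, 0.001], [-0.007, 0.002, -1.0]]
ft_force: [-0.7, 0.9, -0.6]
grip_width: 0.464
gripper_force: 0.0
```

```bash
python3 w.py w3.png .0725; python3 go.py .456 -.1366 .06 44.8
```

```text
tcp [0.4992 0.1593 0.219 ] cam [0.4223 0.165  0.3829]
px [437.0845  84.2394] n 71 mean [0.4161 0.237  0.1119] circle ((415.44085693359375, 236.94338989257812), 5.409988880157471)
px [415.7013  91.5584] n 77 mean [0.4193 0.2242 0.1121] circle ((419.4835205078125, 224.91259765625), 7.3658342361450195)
px [502.9412  94.3333] n 51 mean [0.4251 0.2764 0.1121] circle ((424.8398132324219, 275.41998291015625), 4.827823638916016)
px [436.3833  97.05  ] n 60 mean [0.4234 0.2365 0.112 ] circle ((424.55792236328125, 236.89059448242188), 6.50728178024292)
px [317.3599 224.1188] n 589 mean [0.4983 0.1586 0.1058] circle ((499.3844909667969, 158.63331604003906), 9.674935340881348)
px [211.5244 266.4861] n 574 mean [0.5228 0.0832 0.1056] circle ((523.8117065429688, 82.5608901977539), 9.753477096557617)
shift [ 0.02   -0.2985  0.1587] wz 0.7091165370225694 tilt [0.003  0.0005]
[0.4992 0.1593 0.219 ] 85.42938475432561 [ 0.1584 -0.022   1.7943  0.      1.3663 -1.3327] 0.4765606370912604 [-0.1704  0.4733 -0.7615] 8.4167
```

View pics/w3.png

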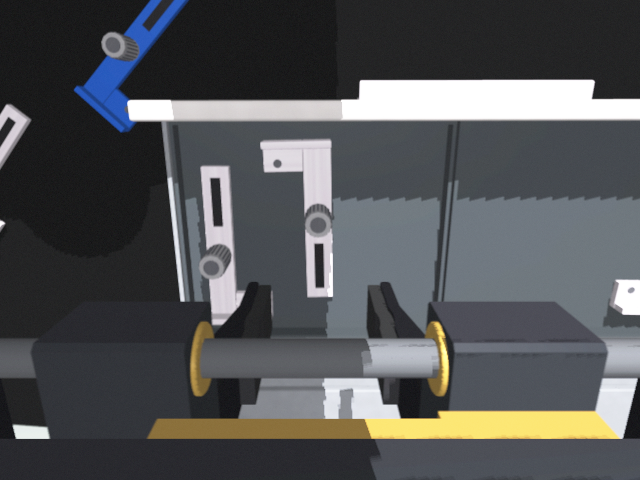

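Request:
jog_arm(series=[[[0,0,0,0.002,-0.0298,0,0],[0,0,0,0.002,-0.0298,0,0],[0,0,0,0.002,-0.0298,0,0],[0,0,0,0.002,-0.0298,0,0],[0,0,0,0.002,-0.0298,0,0],[0,0,0,0.002,-0.0298,0,0],[0,0,0,0.002,-0.0298,0,0],[0,0,0,0.002,-0.0298,0,0],[0,0,0,0.002,-0.0298,0,0],[0,0,0,0.002,-0.0298,0,0],[0,0,0.118,0,0,0.015,0],[0,0,0.118,0,0,0.027,0],[0,0,0.118,0,0,0.027,0],[0,0,0.118,0,0,0.027,0],[0,0,0.118,0,0,0.027,0],[0,0,0.118,0,0,0.027,0],[0,0,0,0,0,0.01,0],[0,0,0,0,0,0,0]]])

```text
t: 9.92
tcp_pos: [0.4511, -0.1345, 0.0533]
orientation: [[-0.708, 0.706, -0.008], [0.706, 0.708, 0.004], [0.009, -0.003, -1.0]]
ft_force: [-0.9, 0.7, -0.2]
grip_width: 0.506
gripper_force: 0.0
```

```bash
python3 go.py .456 -.1366 .0105 44.8
```

```text
shift [-0.0053  0.0021  0.0427] wz 0.004567995953863636 tilt [-0.0081  0.0039]
[ 0.4511 -0.1345  0.0533] 45.06172688898922 [-0.4575  0.0584  2.0514 -0.0001  1.0408 -1.2439] 0.5057314668315935 [-0.892   0.6825 -0.2144] 9.9167
```

Request:
jog_arm(series=[[[0,0,0,0,0,0,0],[0,0,0,0,0,0,0],[0,0,0,0,0,0,0]]])

```text
t: 10.17
tcp_pos: [0.4562, -0.1369, 0.0592]
orientation: [[-0.707, 0.708, 0.003], [0.708, 0.707, -0.001], [-0.003, 0.001, -1.0]]
ft_force: [0.9, 0.0, -0.3]
grip_width: 0.5
gripper_force: 0.0
```

```bash
python3 go.py .456 -.1366 .0105 44.8
```

```text
shift [0.0005 0.     0.0487] wz 0.0027033072067759183 tilt [ 0.0028 -0.0014]
[ 0.4562 -0.1369  0.0592] 44.95488809367556 [-0.4573  0.0518  2.045  -0.      1.0417 -1.2419] 0.5003040476973339 [ 0.9047  0.0451 -0.2942] 10.1667
```

Good. Descend, grip and lift.

Request:
jog_arm(series=[[[0,0,0,0,0,0.012,0],[0,0,0,0,0,0.014,0],[0,0,0,0,0,0.012,0],[0,0,0,0,0,0.007,0],[0,0,0,0,0,0.003,0],[0,0,0,0,0,0,0],[0,0,0,0,0,0,-1],[0,0,0,0,0,0,-1],[0,0,0,0,0,0,-1],[0,0,0,0,0,0,-1],[0,0,0,0,0,0,-1],[0,0,0,0,0,0,-1],[0,0,0,0,0,0,-1],[0,0,0,0,0,0,-1]]])

```text
t: 11.33
tcp_pos: [0.4551, -0.1364, 0.0098]
orientation: [[-0.705, 0.709, 0.0], [0.709, 0.705, -0.0], [-0.0, 0.0, -1.0]]
ft_force: [-1.6, 0.2, 4.5]
grip_width: 0.191
gripper_force: 35.0
```

```bash
python3 go.py .5314 .1932 .18 85.5
```

```text
shift [ 0.1797  0.2866 -0.1702] wz -0.709182758246097 tilt [ 0.0004 -0.0003]
[ 0.4551 -0.1364  0.0098] 44.866821049052064 [-0.4574  0.1406  2.0629 -0.0001  0.9375 -1.2404] 0.1910175387171356 [-1.5737  0.2136  4.4563] 11.3333
```

Request:
jog_arm(series=[[[0,0,0,0,0,-0.01,-1],[0,0,0,0,0,-0.025,-1],[0,0,0,0,0,-0.035,-1],[0,0,0,0,0,-0.035,-1],[0,0,0,0,0,-0.035,-1],[0,0,0,0,0,-0.025,-1],[0,0,0,0.0069,0.0111,-0.01,-1],[0,0,0,0.0137,0.0221,0,-1],[0,0,0,0.0137,0.0221,0,-1],[0,0,0,0.0137,0.0221,0,-1],[0,0,0,0.0137,0.0221,0,-1],[0,0,0,0.0137,0.0221,0,-1],[0,0,0,0.0137,0.0221,0,-1],[0,0,0,0.0137,0.0221,0,-1],[0,0,0,0.0137,0.0221,0,-1],[0,0,0,0.0137,0.0221,0,-1],[0,0,0,0.0137,0.0221,0,-1],[0,0,0,0.0137,0.0221,0,-1],[0,0,0,0.0137,0.0221,0,-1],[0,0,0,0.0071,0.0115,0,-1]]])

```text
t: 13.0
tcp_pos: [0.5328, 0.1957, 0.1846]
orientation: [[-0.706, 0.708, -0.0], [0.708, 0.706, 0.001], [0.001, 0.0, -1.0]]
ft_force: [0.3, -0.2, -1.7]
grip_width: 0.194
gripper_force: 35.0
```

Request:
jog_arm(series=[[[0,0,-0.06,0,0,0,-1],[0,0,-0.1,0,0,0,-1],[0,0,-0.1,0,0,0,-1],[0,0,-0.1,0,0,0,-1],[0,0,-0.1,0,0,0,-1],[0,0,-0.1,0,0,0,-1],[0,0,-0.09,0,0,0,-1],[0,0,-0.06,0,0,0,-1],[0,0,0,0,0,0,-1],[0,0,0,0,0,0,-1],[0,0,0,0,0,0,-1]]])

```text
t: 13.92
tcp_pos: [0.5328, 0.193, 0.1845]
orientation: [[-0.997, 0.08, -0.0], [0.08, 0.997, -0.0], [0.0, -0.0, -1.0]]
ft_force: [-1.2, 1.1, -0.8]
grip_width: 0.193
gripper_force: 35.0
```

```bash
python3 go.py .5334 .1931 .0823 85.5; python3 - <<'E'
from h import *
c=cam('wrist'); save(c,'w4.png'); P=cloud(c)
E
```

```text
shift [-0.0006  0.0002  0.1022] wz -0.0012612880724058478 tilt [-0.0002 -0.0001]
[0.5328 0.193  0.1845] 85.42773351670095 [ 0.2084  0.1121  1.7216 -0.0001  1.3081 -1.2826] 0.1934505487400449 [-1.1809  1.1122 -0.8365] 13.9167
```

View pics/w4.png

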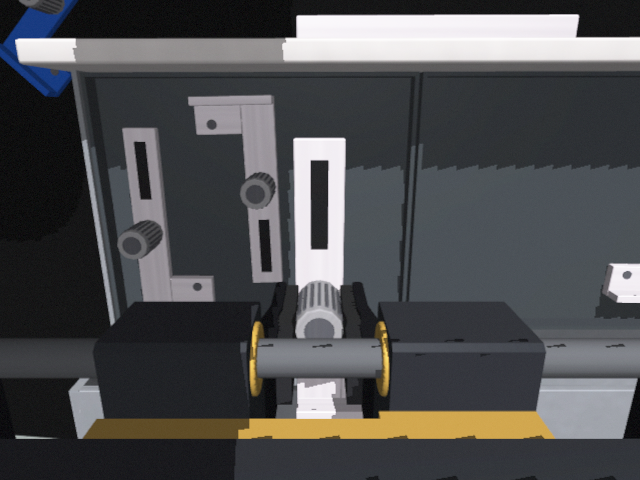

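Request:
jog_arm(series=[[[0,0,0,0,0,0.01,-1],[0,0,0,0,0,0.02,-1],[0,0,0,0,0,0.022,-1],[0,0,0,0,0,0.018,-1],[0,0,0,0,0,0.012,-1],[0,0,0,0,0,0.007,-1],[0,0,0,0,0,0.004,-1],[0,0,0,0,0,0.002,-1],[0,0,0,0,0,0.001,-1],[0,0,0,0,0,0.001,-1],[0,0,0,0,0,0.001,-1],[0,0,0,0,0,0,-1],[0,0,0,0,0,0,-1]]])

```text
t: 15.05
tcp_pos: [0.5332, 0.1933, 0.0869]
orientation: [[-0.997, 0.078, 0.001], [0.078, 0.997, 0.0], [-0.001, 0.0, -1.0]]
ft_force: [0.6, -0.4, -0.8]
grip_width: 0.2
gripper_force: 35.0
```

Request:
jog_arm(series=[[[0,0,0,0,0,0.001,-1],[0,0,0,0,0,0.001,-1],[0,0,0,0,0,0.001,-1],[0,0,0,0,0,0.001,-1],[0,0,0,0,0,0.0005,-1],[0,0,0,0,0,0,-1],[0,0,0,0,0,0,-1]]])

```text
t: 15.63
tcp_pos: [0.533, 0.1932, 0.0823]
orientation: [[-0.997, 0.078, 0.0], [0.078, 0.997, -0.0], [-0.0, -0.0, -1.0]]
ft_force: [-1.6, -0.9, 4.6]
grip_width: 0.198
gripper_force: 35.0
```

Request:
jog_arm(series=[[[0,0,0,0,0,0,-0.25],[0,0,0,0,0,0,-0.25],[0,0,0,0,0,0,-0.25],[0,0,0,0,0,0,-0.25],[0,0,0,0,0,-0.01,-0.25],[0,0,0,0,0,-0.02,-0.25],[0,0,0,0,0,-0.03,-0.25],[0,0,0,0,0,-0.04,-0.25],[0,0,0,0,0,-0.03,-0.25],[0,0,0,0,0,-0.005,-0.1],[0,0,0,0,0,0,0]]])

```text
t: 16.55
tcp_pos: [0.5351, 0.1937, 0.2213]
orientation: [[-0.997, 0.078, 0.007], [0.078, 0.997, 0.002], [-0.007, 0.002, -1.0]]
ft_force: [-0.6, -0.3, 0.3]
grip_width: 0.447
gripper_force: 0.0
```

```bash
python3 w.py w5.png .0725; python3 go.py .542 -.3205 .06 98
```

```text
tcp [0.5337 0.1934 0.2185] cam [0.4567 0.1989 0.3826]
px [351.1949  33.339 ] n 118 mean [0.4188 0.2214 0.112 ] circle ((419.31317138671875, 221.00790405273438), 6.568336486816406)
px [364.55  30.8 ] n 60 mean [0.4181 0.2291 0.112 ] circle ((419.162353515625, 229.3362274169922), 5.297374248504639)
px [479.4286  29.5952] n 42 mean [0.4226 0.2952 0.112 ] circle ((423.02276611328125, 295.69586181640625), 4.185667991638184)
px [512.8103  27.    ] n 58 mean [0.4227 0.3143 0.112 ] circle ((422.1300048828125, 314.24993896484375), 5.14970064163208)
px [312.219   36.2952] n 105 mean [0.4186 0.1989 0.112 ] circle ((418.6649169921875, 200.08291625976562), 7.760146141052246)
px [501.6531  34.8571] n 49 mean [0.4264 0.308  0.1121] circle ((426.7238464355469, 308.9953918457031), 4.049575328826904)
px [355.873   66.4973] n 1126 mean [0.4364 0.2236 0.1065] circle ((436.4891357421875, 224.6442413330078), 171.85745239257812)
px [261.3271 177.7866] n 642 mean [0.4988 0.1591 0.1059] circle ((499.4632263183594, 158.6705780029297), 9.668388366699219)
px [153.4826 222.8281] n 634 mean [0.5233 0.0836 0.1055] circle ((523.6395263671875, 82.79022216796875), 9.631175994873047)
px [317.1997 222.5051] n 586 mean [0.5316 0.1928 0.1059] circle ((532.2774658203125, 192.57403564453125), 9.67296028137207)
shift [-0.0478 -0.5118  0.1582] wz -0.2174070023985412 tilt [0.0029 0.0007]
[0.5337 0.1934 0.2185] 85.54349632597302 [ 0.2087  0.0845  1.6861  0.      1.368  -1.2843] 0.4726134229603837 [-0.995  -0.502  -0.8309] 16.6
```

Request:
jog_arm(series=[[[0,0,0,-0.0032,-0.0341,0,0],[0,0,0,-0.0032,-0.0341,0,0],[0,0,0,-0.0032,-0.0341,0,0],[0,0,0,-0.0032,-0.0341,0,0],[0,0,0,-0.0032,-0.0341,0,0],[0,0,0,-0.0032,-0.0341,0,0],[0,0,0,-0.0032,-0.0341,0,0],[0,0,0,-0.0032,-0.0341,0,0],[0,0,0,-0.0032,-0.0341,0,0],[0,0,0,-0.0032,-0.0341,0,0],[0,0,0,-0.0032,-0.0341,0,0],[0,0,0,-0.0032,-0.0341,0,0],[0,0,0,-0.0032,-0.0341,0,0],[0,0,0,-0.0032,-0.0341,0,0],[0,0,0,-0.0032,-0.0341,0,0],[0,0,-0.07,0,0,0.02,0],[0,0,-0.08,0,0,0.035,0],[0,0,-0.067,0,0,0.035,0],[0,0,0,0,0,0.035,0],[0,0,0,0,0,0.03,0]]])

```text
t: 18.27
tcp_pos: [0.5385, -0.3188, 0.0569]
orientation: [[-0.99, -0.139, -0.005], [-0.139, 0.99, 0.004], [0.004, 0.004, -1.0]]
ft_force: [-0.1, -0.6, -0.1]
grip_width: 0.501
gripper_force: 0.0
```

Request:
jog_arm(series=[[[0,0,0,0,0,0,0],[0,0,0,0,0,0,0],[0,0,0,0,0,0,0],[0,0,0,0,0,0,0]]])

```text
t: 18.6
tcp_pos: [0.5425, -0.3216, 0.0645]
orientation: [[-0.99, -0.139, 0.003], [-0.139, 0.99, -0.002], [-0.003, -0.003, -1.0]]
ft_force: [-0.1, 0.5, 0.9]
grip_width: 0.499
gripper_force: 0.0
```

```bash
python3 go.py .542 -.3205 .0105 98
```

```text
shift [0.0005 0.0013 0.054 ] wz -0.0003237637110769726 tilt [ 0.003  -0.0024]
[ 0.5425 -0.3216  0.0645] 97.9814497057958 [-0.66    0.3839  1.6373 -0.      1.1166 -2.3701] 0.49902782653474337 [-0.1173  0.4562  0.8798] 18.6
```

Request:
jog_arm(series=[[[0,0,0,0,0.001,0.012,0],[0,0,0,0,0,0.014,0],[0,0,0,0,0,0.012,0],[0,0,0,0,0,0.009,0],[0,0,0,0,0,0.004,0],[0,0,0,0,0,0.002,0],[0,0,0,0,0,0,-1],[0,0,0,0,0,0,-1],[0,0,0,0,0,0,-1],[0,0,0,0,0,0,-1],[0,0,0,0,0,0,-1],[0,0,0,0,0,0,-1],[0,0,0,0,0,0,-1],[0,0,0,0,0,0,-1]]])

```text
t: 19.77
tcp_pos: [0.5413, -0.3199, 0.0096]
orientation: [[-0.99, -0.139, 0.001], [-0.139, 0.99, -0.001], [-0.001, -0.001, -1.0]]
ft_force: [-1.3, -0.5, 3.5]
grip_width: 0.197
gripper_force: 35.0
```

```bash
python3 go.py .5331 .3436 .185 72
```

```text
shift [-0.084   0.6581 -0.1759] wz 0.45333792537113926 tilt [ 0.0009 -0.0008]
[ 0.5413 -0.3199  0.0096] 97.97434981698296 [-0.659   0.4574  1.6569 -0.0001  1.026  -2.369 ] 0.19666762975809224 [-1.2839 -0.4923  3.4834] 19.7667
```

Request:
jog_arm(series=[[[0,0,0,0,0,-0.01,-1],[0,0,0,0,0,-0.025,-1],[0,0,0,0,0,-0.035,-1],[0,0,0,0,0,-0.035,-1],[0,0,0,0,0,-0.035,-1],[0,0,0,0,0,-0.025,-1],[0,0,0,-0.0017,0.0137,-0.01,-1],[0,0,0,-0.0035,0.0274,0,-1],[0,0,0,-0.0035,0.0274,0,-1],[0,0,0,-0.0035,0.0274,0,-1],[0,0,0,-0.0035,0.0274,0,-1],[0,0,0,-0.0035,0.0274,0,-1],[0,0,0,-0.0035,0.0274,0,-1],[0,0,0,-0.0035,0.0274,0,-1],[0,0,0,-0.0035,0.0274,0,-1],[0,0,0,-0.0035,0.0274,0,-1],[0,0,0,-0.0035,0.0274,0,-1],[0,0,0,-0.0035,0.0274,0,-1],[0,0,0,-0.0035,0.0274,0,-1],[0,0,0,-0.0035,0.0274,0,-1]]])

```text
t: 21.43
tcp_pos: [0.5344, 0.0557, 0.1824]
orientation: [[-0.99, -0.139, -0.003], [-0.139, 0.99, 0.001], [0.003, 0.001, -1.0]]
ft_force: [0.4, 0.3, -1.8]
grip_width: 0.197
gripper_force: 35.0
```

Request:
jog_arm(series=[[[0,0,0,-0.0035,0.0274,0,-1],[0,0,0,-0.0035,0.0274,0,-1],[0,0,0,-0.0035,0.0274,0,-1],[0,0,0,-0.0035,0.0274,0,-1],[0,0,0,-0.0035,0.0274,0,-1],[0,0,0,-0.0035,0.0274,0,-1],[0,0,0,-0.0035,0.0274,0,-1],[0,0,0,-0.0035,0.0274,0,-1],[0,0,0,-0.0035,0.0274,0,-1],[0,0,0,-0.0035,0.0274,0,-1],[0,0,0,-0.0017,0.0137,0,-1],[0,0,0.07,0,0,0,-1],[0,0,0.1,0,0,0,-1],[0,0,0.1,0,0,0,-1],[0,0,0.1,0,0,0,-1],[0,0,0.08,0,0,0,-1],[0,0,0,0,0,0,-1],[0,0,0,0,0,0,-1],[0,0,0,0,0,0,-1]]])

```text
t: 23.02
tcp_pos: [0.5321, 0.3432, 0.1833]
orientation: [[-0.953, 0.304, -0.001], [0.304, 0.953, -0.001], [0.001, -0.001, -1.0]]
ft_force: [0.6, 0.2, -1.5]
grip_width: 0.198
gripper_force: 35.0
```

```bash
python3 go.py .5331 .3436 .0821 72; python3 - <<'E'
from h import *
c=cam('wrist'); save(c,'w6.png')
E
```

```text
shift [-0.0009  0.0008  0.1012] wz 0.005790409076586744 tilt [-0.0011 -0.0006]
[0.5321 0.3432 0.1833] 72.33176600174266 [ 0.4484  0.2692  1.5432 -0.      1.3305 -0.8141] 0.19781790750000836 [ 0.5627  0.2379 -1.5204] 23.0167
```

View pics/w6.png

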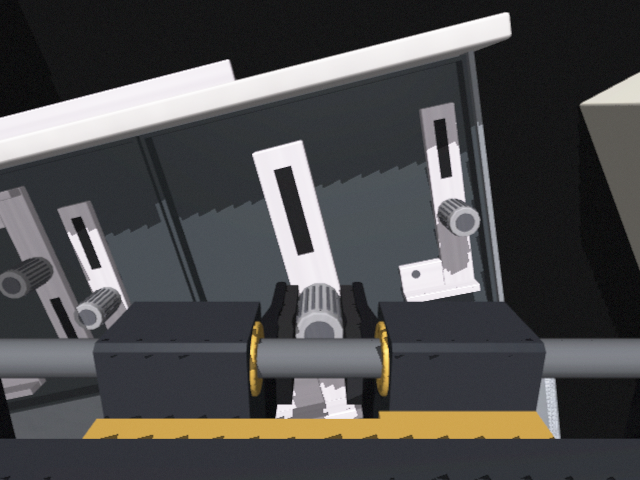

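The wrist view shows C held level at (320,315), parallel to the drawer, with free floor below it and clear of the stored arm at (455,215).

Request:
jog_arm(series=[[[0,0,0,0,0,0.01,-1],[0,0,0,0,0,0.02,-1],[0,0,0,0,0,0.022,-1],[0,0,0,0,0,0.018,-1],[0,0,0,0,0,0.012,-1],[0,0,0,0,0,0.007,-1],[0,0,0,0,0,0.004,-1],[0,0,0,0,0,0.002,-1],[0,0,0,0,0,0.001,-1],[0,0,0,0,0,0.001,-1],[0,0,0,0,0,0,-1],[0,0,0,0,0,0,-1]]])

```text
t: 24.07
tcp_pos: [0.5332, 0.3436, 0.0878]
orientation: [[-0.952, 0.306, 0.001], [0.306, 0.952, 0.001], [-0.001, 0.001, -1.0]]
ft_force: [-0.2, 0.2, -1.5]
grip_width: 0.196
gripper_force: 35.0
```

Request:
jog_arm(series=[[[0,0,0,0,0,0.001,-1],[0,0,0,0,0,0.001,-1],[0,0,0,0,0,0.001,-1],[0,0,0,0,0,0.001,-1],[0,0,0,0,0,0,-1],[0,0,0,0,0,0,-1]]])

```text
t: 24.57
tcp_pos: [0.5327, 0.3433, 0.0828]
orientation: [[-0.952, 0.306, -0.0], [0.306, 0.952, -0.0], [0.0, -0.0, -1.0]]
ft_force: [-0.3, 1.4, -1.5]
grip_width: 0.194
gripper_force: 35.0
```

Not quite in contact; two small steps more.

Request:
jog_arm(series=[[[0,0,0,0,0,0.0007,-1],[0,0,0,0,0,0.0005,-1],[0,0,0,0,0,0,-1],[0,0,0,0,0,0,-1]]])

```text
t: 24.9
tcp_pos: [0.5329, 0.3435, 0.0821]
orientation: [[-0.952, 0.306, 0.0], [0.306, 0.952, 0.0], [-0.0, 0.0, -1.0]]
ft_force: [-1.4, -0.1, 2.4]
grip_width: 0.195
gripper_force: 35.0
```

Request:
jog_arm(series=[[[0,0,0,0,0,0,-0.25],[0,0,0,0,0,0,-0.25],[0,0,0,0,0,0,-0.25],[0,0,0,0,0,0,-0.25],[0,0,0,0,0,-0.01,-0.25],[0,0,0,0,0,-0.02,-0.25],[0,0,0,0,0,-0.03,-0.25],[0,0,0,0,0,-0.04,-0.25],[0,0,0,0,0,-0.03,-0.25],[0,0,0,0,0,-0.005,-0.25],[0,0,0,0,0,0,-0.25],[0,0,0,0,0,0,-0.25]]])

```text
t: 25.9
tcp_pos: [0.5327, 0.3434, 0.217]
orientation: [[-0.952, 0.306, 0.001], [0.306, 0.952, 0.0], [-0.0, 0.0, -1.0]]
ft_force: [-1.4, -0.4, -1.8]
grip_width: 0.377
gripper_force: 0.0
```

```bash
python3 w.py w7.png .0725 | grep -v '0.112'; python3 go.py .3865 .2622 .085 85.5; python3 - <<'E'
from h import *
c=cam('top'); cv2.imwrite('pics/t7.png',cv2.resize(c['color'][170:300,70:300,::-1],None,fx=3.4,fy=3.4,interpolation=2))
E
```

```text
tcp [0.532  0.343  0.2155] cam [0.459  0.3668 0.3789]
px [236.802   74.5842] n 101 mean [0.4265 0.3272 0.1118] circle ((426.8302001953125, 326.56463623046875), 5.891695022583008)
px [198.4912  82.9298] n 57 mean [0.424  0.3042 0.1119] circle ((424.01483154296875, 304.400390625), 4.323543071746826)
px [310.      89.8837] n 43 mean [0.4474 0.3652 0.1067] circle ((447.4575500488281, 365.33074951171875), 12.994802474975586)
px [ 34.5 159. ] n 42 mean [0.4335 0.1873 0.1062] circle ((433.4653015136719, 186.9130859375), 15.884270668029785)
px [445.0536 206.4671] n 653 mean [0.5427 0.4266 0.1059] circle ((543.3961791992188, 427.08551025390625), 9.4889554977417)
px [318.4084 229.8471] n 595 mean [0.5325 0.3432 0.1059] circle ((533.1952514648438, 343.0962829589844), 9.542827606201172)
px [ 46.8612 263.5897] n 641 mean [0.4988 0.1605 0.1053] circle ((499.23309326171875, 159.30325317382812), 9.524866104125977)
px [113.2468 290.9466] n 543 mean [0.5309 0.1946 0.1054] circle ((532.0413818359375, 193.03500366210938), 9.890162467956543)
shift [ 0.1137 -0.1213  0.1308] wz -0.23224558697720737 tilt [-0.0018 -0.0009]
[0.532  0.343  0.2155] 72.19330805566754 [ 0.4482  0.2456  1.5101 -0.      1.3879 -0.8118] 0.3746970556975228 [ 0.4836  0.0728 -0.6784] 25.95
```

View pics/w7.png

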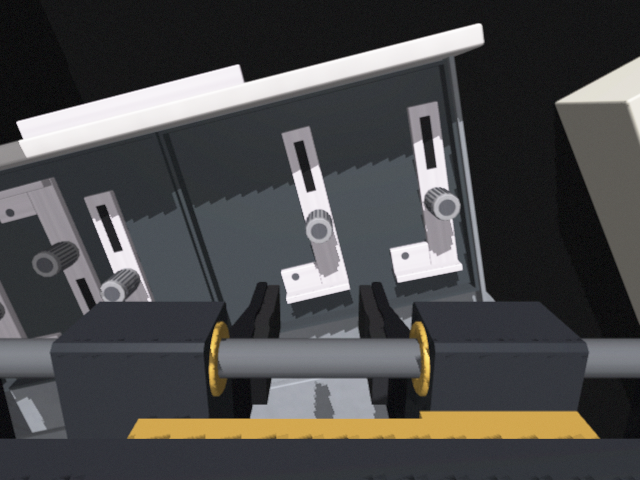

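The wrist view shows right_a flat in tray_1, its screw at (318,230), beside the stored right-hand arm at (443,205). All screw tops are at the same height, about 106 mm. Now I go to the front of the drawer.

Request:
jog_arm(series=[[[0,0,0,0.0142,-0.0152,0,-1],[0,0,0,0.0142,-0.0152,0,-1],[0,0,0,0.0142,-0.0152,0,-1],[0,0,0,0.0142,-0.0152,0,-1],[0,0,0,0.0142,-0.0152,0,-1],[0,0,0,0.0142,-0.0152,0,-1],[0,0,0,0.0142,-0.0152,0,-1],[0,0,0,0.0142,-0.0152,0,-1],[0,0,-0.077,0,0,0,-1],[0,0,-0.077,0,0,0,-1],[0,0,-0.077,0,0,0,-1],[0,0,0,0,0,0,-1]]], grip_force=5)

```text
t: 27.0
tcp_pos: [0.3863, 0.2618, 0.215]
orientation: [[-0.997, 0.077, -0.003], [0.077, 0.997, -0.001], [0.003, -0.002, -1.0]]
ft_force: [0.5, -0.4, 1.7]
grip_width: 0.009
gripper_force: 0.0
```

```bash
python3 go.py .3865 .2622 .085 85.5
```

```text
shift [-0.0005  0.0006  0.13  ] wz 0.001423974089259333 tilt [-0.0029 -0.0014]
[0.3863 0.2618 0.215 ] 85.58158770545054 [ 0.4264 -0.1594  1.9296 -0.      1.3746 -1.0672] 0.00919595236018709 [ 0.528  -0.4253  1.6775] 27.0
```

Request:
jog_arm(series=[[[0,0,0,0,0,0.015,-1],[0,0,0,0,0,0.03,-1],[0,0,0,0,0,0.03,-1],[0,0,0,0,0,0.03,-1],[0,0,0,0,0,0.015,-1],[0,0,0,0,0,0.01,-1],[0,0,0,0,0,0,-1],[0,0,0,-0.003,0,0,-1],[0,0,0,-0.005,0,0,-1],[0,0,0,-0.005,0,0,-1],[0,0,0,-0.005,0,0,-1],[0,0,0,-0.005,0,0,-1],[0,0,0,-0.005,0,0,-1],[0,0,0,-0.005,0,0,-1]]])

```text
t: 28.17
tcp_pos: [0.421, 0.2598, 0.0871]
orientation: [[-0.997, 0.08, 0.0], [0.08, 0.997, 0.0], [-0.0, 0.0, -1.0]]
ft_force: [-3.5, 1.0, 2.3]
grip_width: 0.004
gripper_force: 1.2
```

Request:
jog_arm(series=[[[0,0,0,-0.008,0,0,-1],[0,0,0,-0.008,0,0,-1],[0,0,0,-0.008,0,0,-1],[0,0,0,-0.008,0,0,-1],[0,0,0,-0.008,0,0,-1],[0,0,0,-0.008,0,0,-1],[0,0,0,-0.008,0,0,-1],[0,0,0,-0.008,0,0,-1],[0,0,0,-0.008,0,0,-1],[0,0,0,-0.008,0,0,-1]]])

```text
t: 29.0
tcp_pos: [0.5008, 0.2533, 0.0866]
orientation: [[-0.997, 0.08, -0.0], [0.08, 0.997, 0.0], [0.0, -0.0, -1.0]]
ft_force: [-2.6, 1.7, 1.3]
grip_width: 0.003
gripper_force: 1.4
```

```bash
python3 - <<'E'
from h import *
s=ctrl.get_state(); p=np.array(s['tcp_pos']); X=np.array([.99699,-.0776])
print('tcp gx',p[:2]@X,p,s['ft_force'])
c=cam('top'); save(c,'t8.png'); P=cloud(c); y=P[...,:2]@np.array([.0776,.99699]); x=P[...,:2]@X
for off in(-.15,.15):
    m=(abs(y-.2914-off)<.02)&(P[...,2]>.115)&(P[...,2]<.123)&(x>.38)&(x<.602); print(off,m.sum(),np.percentile(x[m],[2,50,98]))
E
```

```text
tcp gx 0.4796266081398529 [0.50079106 0.25331283 0.08662703] [-2.63342469  1.68128149  1.32078083]
-0.15 92 [0.5021068  0.50763772 0.52966512]
0.15 1 [0.60093792 0.60093792 0.60093792]
```

Request:
jog_arm(series=[[[0,0,0,-0.008,0,0,-1],[0,0,0,-0.008,0,0,-1],[0,0,0,-0.008,0,0,-1],[0,0,0,-0.008,0,0,-1],[0,0,0,-0.008,0,0,-1],[0,0,0,-0.008,0,0,-1],[0,0,0,-0.007,0,0,-1],[0,0,0,-0.006,0,0,-1],[0,0,0,-0.004,0,0,-1],[0,0,0,-0.002,0,0,-1],[0,0,0,-0.002,0,0,-1]]])

```text
t: 29.97
tcp_pos: [0.5691, 0.2477, 0.0868]
orientation: [[-0.997, 0.08, -0.0], [0.08, 0.997, -0.0], [0.0, -0.0, -1.0]]
ft_force: [-2.1, -0.7, -0.3]
grip_width: 0.01
gripper_force: 1.1
```

Request:
jog_arm(series=[[[0,0,0,-0.002,0,0,-1],[0,0,0,-0.002,0,0,-1],[0,0,0,-0.002,0,0,-1],[0,0,0,-0.002,0,0,-1]]])

```text
t: 30.3
tcp_pos: [0.5769, 0.2472, 0.0868]
orientation: [[-0.997, 0.08, 0.0], [0.08, 0.997, -0.0], [-0.0, -0.0, -1.0]]
ft_force: [-2.9, -1.2, 0.5]
grip_width: 0.003
gripper_force: 1.1
```

Request:
jog_arm(series=[[[0,0,0,-0.002,0,0,-1],[0,0,0,-0.002,0,0,-1],[0,0,0,-0.001,0,0,-1]]])

```text
t: 30.55
tcp_pos: [0.5822, 0.2468, 0.0868]
orientation: [[-0.997, 0.08, 0.0], [0.08, 0.997, 0.0], [-0.0, 0.0, -1.0]]
ft_force: [-1.1, -1.0, -0.1]
grip_width: 0.008
gripper_force: 1.0
```

Request:
jog_arm(series=[[[0,0,0,-0.001,0,0,-1],[0,0,0,-0.001,0,0,-1],[0,0,0,-0.001,0,0,-1]]])

```text
t: 30.8
tcp_pos: [0.5849, 0.2466, 0.0868]
orientation: [[-0.997, 0.08, 0.0], [0.08, 0.997, 0.0], [-0.0, 0.0, -1.0]]
ft_force: [-2.7, -1.2, 0.6]
grip_width: 0.006
gripper_force: 1.1
```

Request:
jog_arm(series=[[[0,0,0,-0.001,0,0,-1],[0,0,0,-0.001,0,0,-1],[0,0,0,-0.001,0,0,-1]]])

```text
t: 31.05
tcp_pos: [0.5872, 0.2464, 0.0867]
orientation: [[-0.997, 0.08, -0.002], [0.08, 0.997, -0.0], [0.002, -0.0, -1.0]]
ft_force: [-7.3, -1.7, 4.2]
grip_width: 0.005
gripper_force: 3.7
```

Request:
jog_arm(series=[[[0,0,0,-0.001,0,0,-1],[0,0,0,-0.001,0,0,-1],[0,0,0,0,0,0,-1]]])

```text
t: 31.3
tcp_pos: [0.5872, 0.2464, 0.0866]
orientation: [[-0.997, 0.079, -0.006], [0.079, 0.997, -0.0], [0.006, -0.001, -1.0]]
ft_force: [-12.0, -1.3, 7.3]
grip_width: 0.008
gripper_force: 6.1
```

The drawer is on its stop: the force rises and the TCP no longer moves. Back off and verify.

Request:
jog_arm(series=[[[0,0,0,0.003,0,0,-1],[0,0,0,0.006,0,0,-1],[0,0,0,0.015,0,0,-1],[0,0,0,0.025,0,0,-1],[0,0,0,0.035,0,0,-1],[0,0,0,0.035,0,0,-1],[0,0,0,0.03,0,0,-1],[0,0,0,0.02,0,-0.01,-1],[0,0,0,0,0,-0.03,-1],[0,0,0,0,0,-0.04,-1],[0,0,0,0,0,-0.02,-1],[0,0,0,0,0,0,-1],[0,0,0,0,0,0,-1]]])

```text
t: 32.38
tcp_pos: [0.4227, 0.2604, 0.1887]
orientation: [[-0.997, 0.08, 0.005], [0.08, 0.997, 0.002], [-0.005, 0.003, -1.0]]
ft_force: [-0.5, 0.3, -0.3]
grip_width: 0.003
gripper_force: 0.0
```

```bash
python3 - <<'E'
from h import *
s=ctrl.get_state(); print(s['t'],s['tcp_pos'],s['ft_force'])
X=np.array([.99699,-.0776]); c=cam('top'); save(c,'t9.png'); P=cloud(c); y=P[...,:2]@np.array([.0776,.99699]); x=P[...,:2]@X
for off in(-.15,-.05,.0,.05,.15):
    m=(abs(y-.2914-off)<.015)&(P[...,2]>.10)&(x>.5)&(x<.64); print(off,m.sum(),'front edge gx',np.percentile(x[m],[1,4]))
E
```

```text
32.3833 [0.42269048 0.2603869  0.1887241 ] [-0.54742785  0.2619547  -0.34221825]
-0.15 317 front edge gx [0.5884485  0.58901322]
-0.05 370 front edge gx [0.57813849 0.58019822]
0.0 379 front edge gx [0.57803734 0.58015245]
0.05 372 front edge gx [0.5783241  0.58014463]
0.15 317 front edge gx [0.58856674 0.58912958]
```

View pics/t9.png

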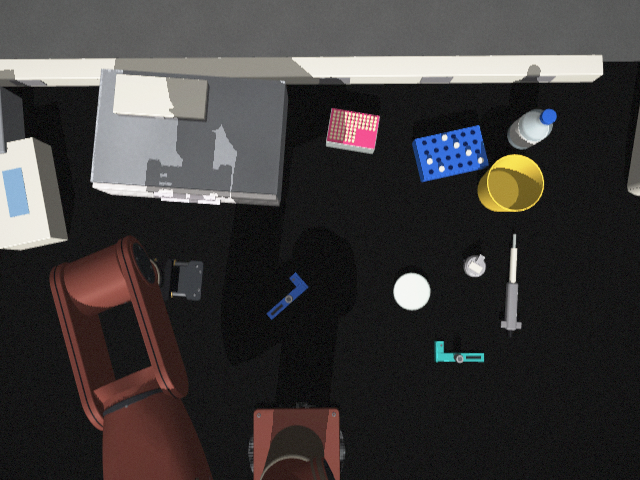

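The top view shows the drawer front flush with the cabinet at about (185,195). The bystanders are where they were and the bench is clear of white arms. Handing in.

```bash
python3 -c "
from workcell import ctrl
print(ctrl.close_job())"
```

```text
the job is handed in; nothing more can be done
None
```

I laid both left-hand arms flat in tray_2 and the right-hand arm flat in tray_1, screws up, pushed the drawer gently shut to its stop without moving anything else on the bench, and handed the job in at about 32 s; the hand-in returned no verdict.

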